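Lock the water filter cover with its key

ROBOT

A 6-joint arm with a two-finger parallel gripper is mounted at the origin on a cart in front of the work surface, level with it; the furniture and walls round the work are solid. World frame = base frame: x ahead of the robot, y to its left, z up, the work surface at z = 0. Lengths are in m, angles in rad, forces in N, time in s.
With the tool pointing down it reaches from about 0.275 to 0.725 m from the base axis. Payload 15.9 kg.
Tool frame: the origin (TCP) lies at the very end of the fingers, on their centre line; the grasp point (between the pads) lies 19 mm behind it; z points along the fingers, y is the line along which they close (so a half turn about z gives the same grasp; the last joint's range is limited). The gripper opens to 85 mm and grips with 20 to 120 N. Pads are 22 mm wide; open, the fingers measure 114 mm over their backs; the gripper's body (76 mm by 85 mm) begins 54 mm behind the grasp point. The pads swing forward as they close: fully open they stand 13 mm farther back than shut.
Start: joints at [-1.293, 0.213, -0.034, 1.323, 0, 1.571], TCP at [0.137, -0.481, 0.231] pointing down, gripper open.
Joint ranges: [-2.98, 2.98], [-0.74, 1.72], [-1.14, 1.35], [-2.1, 2.04], [-1.57, 1.44], [-3.14, 3.14]. Speed limits (rad/s): [1.89, 1.89, 2.39, 2.57, 3.14, 3.14].

INTERFACE

Orientations are given as a unit quaternion [x, y, z, w].
In Python, from station import robot, vision, find_in gives the robot as it stands. The module is installed in compiled form; this text tells all that it offers.
- The arm moves only by the tool drive_tool, never from a script. Its argument "moves" is a list that holds one entry, the list of rows, each a list of 7 numbers: the shift along the tool's x, y, z in mm, then the turn, a rotation vector about the tool's x, y, z in rad, then the gripper command: -1 is shut, 1 is fully open, values between are in proportion. A call has 1 to 8 rows; each row is the pose to reach, as a shift and turn from the pose commanded when the call began, along the tool's axes at that moment; what a row does not reach only later rows make up. A row lasts 1/8 s, in which the tool goes at most 62.5 mm and 10.7 degrees, less where a joint would pass 70% of its speed; a pose out of reach is approached as far as the arm can. A call with a gripper value outside its range is refused whole. The fingers move at their own pace and stop on an object; "force" is the grip in N (left out, the last holds). Time passes only in rows, so rows that repeat a pose let the fingers close. It gives the time, the measured TCP pose, the force, the opening and the grip force at its end, in the units of the state.
- robot.get_obs(): the state, without advancing time (a new reading comes with each control period).
- vision.grab_frame(name): name is "side" or "top"; returns a dict with "frame" (384x512x3 uint8, blue, green, red), "fx", "fy", "cx", "cy" (pixels), "extrinsics" (4x4, takes a point from camera to world coordinates). Camera axes: x right, y down, z forward; pixel columns grow to the right and rows downward; lengths in m; the calibration is good to about 2 mm. A picture is of the moment at which its call begins. There is no depth.
- robot.close_job(): hands the job in; it is judged then, once.
Trained networks look in a picture, given as the dict that the camera call returned (one of the last four; its "shot" number tells which), for a name from the list of things; names that differ only in an ending like _2 or _b are one class to them, and where a whole thing is asked for, a point or a joint stands for the part that bears it (a point fixed in the world has none). Each returns a list of dicts, best first, with "conf" (0 to 1); they miss things now and then, are a little off and sometimes report something else, mostly with a low value. They report only what shows in the picture. A call takes as long as a camera call. They do not tell look-alikes from the thing itself.
- find_in(query, picture): "box" ([left, top, width, height] in pixels, round what is visible of it).
The state is a dict: "time_s": time; "q": joint angles; "joint_velocities": joint speeds; "effort": joint torques, N m; "position": TCP position; "eef_rot": TCP orientation; "contact_force": force on the tool from outside, world axes, zero at the start; "wrist_torque": the same for the moment, N m; "width": finger opening in m; "grasp_force": force on a finger pad.
Only numpy, scipy, OpenCV 4.12 (cv2) and the standard library are available. Lean on these libraries where they do the work, as an engineer would, in place of code of your own. Each camera call takes 0.05 s, during which the arm holds its last target. There are 200 camera calls.

TASK

The filter cartridge has been changed and one of the two slotted locks on the white water filter's cover is still open: its slot lies across the cover instead of along it. Take the key from its wooden stand, push its blade fully into the slot of the open lock and turn it clockwise, about a quarter turn, until the lock meets its stop. Leave the key standing upright in that lock and let go; the other lock must stay locked.

Things in the scene. Friction and masses are not known exactly. Their poses are not given: they have to be found in the camera images.
- key_grip (a point): Middle of the upright grip of a loose grey key (80 g) standing blade down in a wooden stand 22 mm high. Grip 40 (x) x 16 (y) x 50 (z) mm: take it from above across the 16. Below: collar 42 mm wide, underside 30 mm under this point, rests on the stand, later on the lock; then blade 36 long (x), 5 thick (y), 12 deep, lower edge 42 mm under this point. z up; same turned half round.
- cam_lock_slot (a point): Open lock: steel disc 64 mm wide, 18 mm high, at one end (either) of the cover of the fixed white filter unit, 150x270x60 mm; a like lock, already locked, is at the other end. Point: disc axis, at its top face (81 mm above the worktop). x along the slot, z up, turns with the disc. Slot open at both ends, 20 mm wide at the top, 8 mm at its floor 14 mm down.
- cam_lock (a joint): Turn of the open lock, rad: 0 open, grows clockwise seen from above to a firm stop at 1.40, where the slot is along the cover's long side, in line with two raised marks beside the disc. Starts at 0 to 0.2; light friction (0.1 N m), stays where left. The blade has play: the key turns up to about 0.2 rad further than the disc.
- other_lock (a joint): Turn of the other, already locked lock (same build and values): starts at 1.36 to 1.40 and must stay locked. Wall cupboards hang over the back of the worktop: near the filter, rise only some 70 mm above the key before drawing away.
Things that resemble listed ones, but are neither listed nor needed, are in the scene too. Leave any blue, orange or purple look-alike of the part that bears key_grip alone.

How it is judged:
On the way:
1. the key's blade is in the slot of the lock that is still open (horizontal distance between key_grip and cam_lock_slot below 0.018 m and z of key_grip in the frame of cam_lock_slot between 0.02 and 0.036 m and angle between key_grip's own z axis and vertical below 0.2 rad and value of joint cam_lock below 0.7 rad), for 0.1 s.
At the end, for the whole second after the job is handed in: The lock that was open is turned to within 0.18 rad (10 degrees) of its stop (joint above 1.22), the other is still locked (above 1.2), and the key stands released in the slot: upright within 0.2 rad, its axis within 18 mm of the lock's, its collar within 6 mm of the disc's top (value of joint cam_lock above 1.22 rad and value of joint other_lock above 1.2 rad and horizontal distance between key_grip and cam_lock_slot below 0.018 m and z of key_grip in the frame of cam_lock_slot between 0.02 and 0.036 m and angle between key_grip's own z axis and vertical below 0.2 rad); the robot touches nothing.
It fails at once if the other lock is turned open (value of joint other_lock below 1.2 rad).
It also fails if it takes over 45 s, if anything falls off the work surface, if the arm or the gripper's body presses on something with over 40 N, if the wrist force passes 120 N, or if a joint passes its speed limit or range.

## Working session

There is one attempt and no reset: what is moved stays moved. The work goes in short steps, Python scripts to look and compute and a tool call to move; the robot and the scene stay as the last step left them, time stands still between calls to the robot, and variables do not carry over. Pictures are saved under pics/ and viewed, at most 10 in all, crops included, and the job is handed in when it is done.

Besides the shell and the picture viewer there is one more tool, called as name([rows], argument=value, ...), one row to a line, values as JSON. drive_tool: Moves the arm, as the interface text tells. Its arguments: {"type":"object","properties":{"moves":{"type":"array","items":{"type":"array","items":{"type":"array","items":{"type":"number"}}}},"force":{"type":"number"}},"required":["moves"]}

```bash
mkdir -p pics; cat > h.py <<'E'
import numpy as np,cv2
from station import robot,vision,find_in
def ray(p,u,v,z):
    E=np.array(p["extrinsics"]);d=E[:3,:3]@np.array([(u-p["cx"])/p["fx"],(v-p["cy"])/p["fy"],1.]);o=E[:3,3]
    return o+d*(z-o[2])/d[2]
def proj(p,X):
    E=np.array(p["extrinsics"]);c=E[:3,:3].T@(np.array(X)-E[:3,3]);return c[0]/c[2]*p["fx"]+p["cx"],c[1]/c[2]*p["fy"]+p["cy"]
E
python3 - <<'E'
from h import *
ps=[]
for n in("top","side"):
    p=vision.grab_frame(n);ps.append(p["frame"]);print(n,p["fx"],p["cx"],p["cy"],np.round(p["extrinsics"],3).tolist())
    np.save(f"pics/{n}.npy",p,allow_pickle=True)
    for q in("key_grip","cam_lock_slot","cam_lock"):
        print(q,[(d["box"],round(d["conf"],2)) for d in find_in(q,p)][:4])
    cv2.imwrite(f"pics/{n}0.png",cv2.resize(p["frame"],(800,600),interpolation=cv2.INTER_CUBIC))
print(robot.get_obs())
E
```

```text
top 356.8482713195583 253.9989831649352 193.74796916606343 [[0.011, -0.999, 0.04, 0.45], [-1.0, -0.01, 0.016, 0.003], [-0.016, -0.04, -0.999, 0.97], [0.0, 0.0, 0.0, 1.0]]
key_grip [([324.9, 204.4, 18.1, 15.3], 0.75), ([365.3, 194.1, 17.6, 18.5], 0.69), ([342.2, 163.2, 16.3, 15.7], 0.56), ([295.9, 178.1, 14.9, 15.6], 0.52)]
cam_lock_slot [([214.5, 180.4, 27.9, 28.1], 0.93)]
cam_lock [([213.3, 184.1, 26.4, 25.6], 0.79), ([152.3, 182.0, 28.9, 26.6], 0.34)]
side 446.0394726058997 266.89007141805763 191.8035738220772 [[0.998, 0.013, -0.057, 0.528], [0.053, -0.609, 0.792, -0.868], [-0.024, -0.793, -0.608, 0.733], [0.0, 0.0, 0.0, 1.0]]
key_grip [([244.2, 278.2, 21.6, 27.2], 0.85), ([239.6, 241.5, 18.2, 32.4], 0.83), ([277.9, 222.8, 15.4, 26.8], 0.73)]
cam_lock_slot [([260.1, 163.5, 24.7, 17.3], 0.56)]
cam_lock [([259.2, 160.7, 26.6, 19.0], 0.78)]
{'time_s': 0.4, 'q': array([-1.29298694e+00,  2.12966475e-01, -3.44711195e-02,  1.32346823e+00,
       -3.11809262e-06,  1.57077452e+00]), 'joint_velocities': array([-5.58178333e-04, -1.03335444e-03,  1.51016069e-04,  1.53612935e-05,
        1.50736638e-03,  1.70597853e-03]), 'effort': array([-5.10766386e-04, -6.85342455e+01,  4.86909628e+01,  4.61322838e-03,
       -2.75745941e-05, -1.00082988e-05]), 'position': array([ 0.13711414, -0.48079531,  0.23124435]), 'eef_rot': array([ 9.90366734e-01,  1.38469237e-01, -9.12401693e-06, -5.40067275e-05]), 'contact_force': array([ 0.30948598, -0.29095909, -0.02098934]), 'wrist_torque': array([-0.03069957, -0.02716651, -0.05999473]), 'grasp_force': 0.0, 'width': 0.08545875167503027}
```

View pics/top0.png

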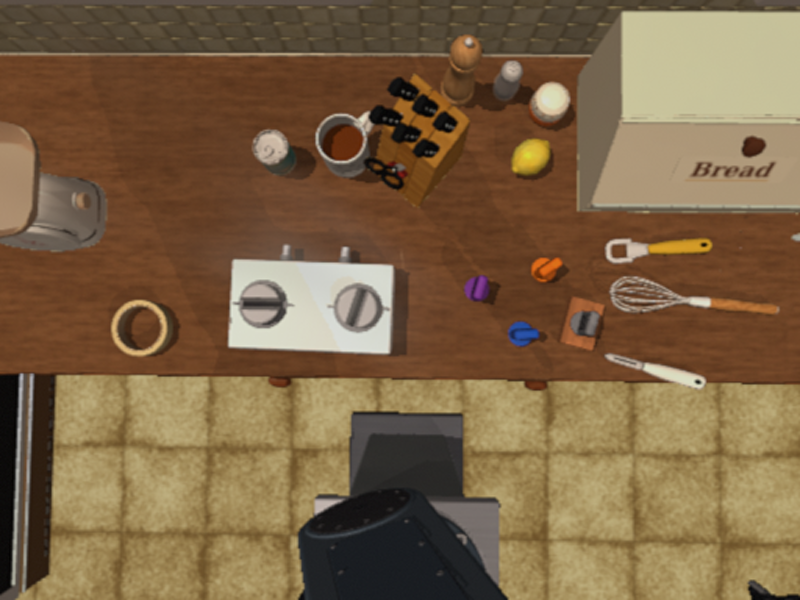

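View pics/side0.png

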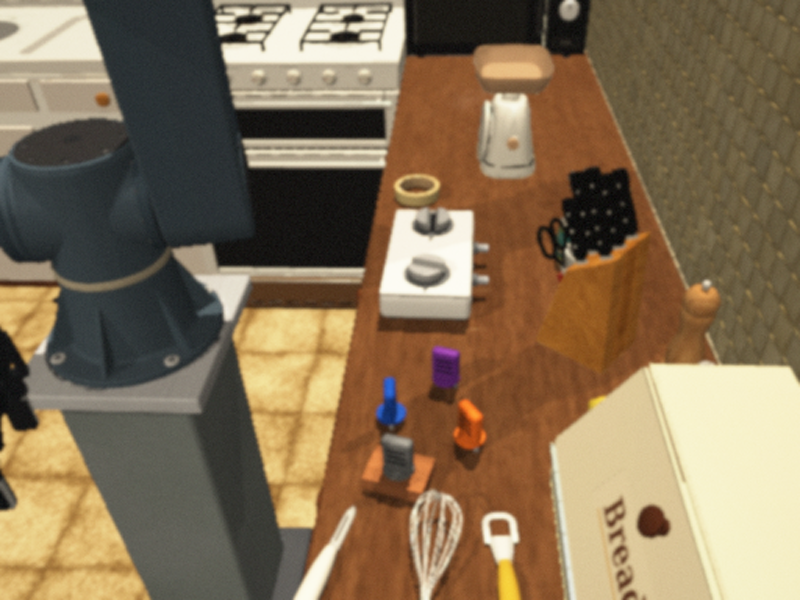

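The top view shows the filter at about (312,307) of 800x600. Its left lock (263,303) lies along the cover, so it is locked. The right lock (358,307) lies across, so it is open. The grey key in the wooden stand is at (583,323), with blue, orange and purple look-alikes nearby. The side view agrees: key at (397,460), open lock at (428,268). Next I'll enlarge crops of both.

```bash
python3 - <<'E'
from h import *
t=np.load("pics/top.npy",allow_pickle=True).item();s=np.load("pics/side.npy",allow_pickle=True).item()
def crop(p,u,v,w,h,W,H): return cv2.resize(p["frame"][v:v+h,u:u+w],(W,H),interpolation=cv2.INTER_CUBIC)
a=np.hstack([crop(t,204,172,50,50,400,300*4//3)[:400],crop(t,350,182,50,50,400,400)])
cv2.imwrite("pics/c1.png",a)
cv2.imwrite("pics/c2.png",np.hstack([crop(s,225,270,50,50,400,400),crop(s,250,150,50,50,400,400)]))
E
```

```text
(no output)
```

View pics/c1.png

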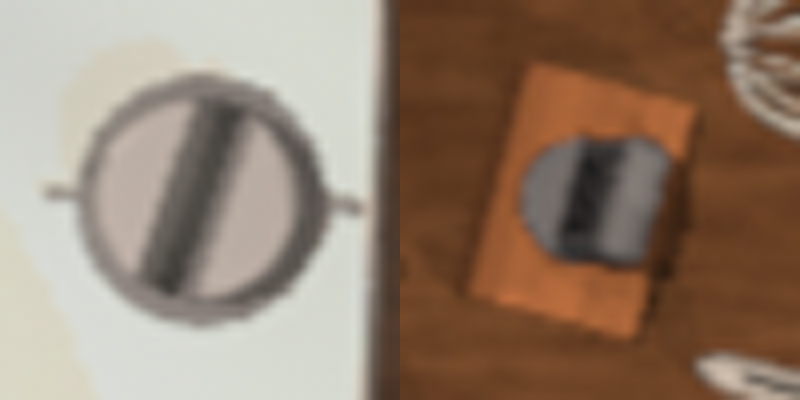

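View pics/c2.png

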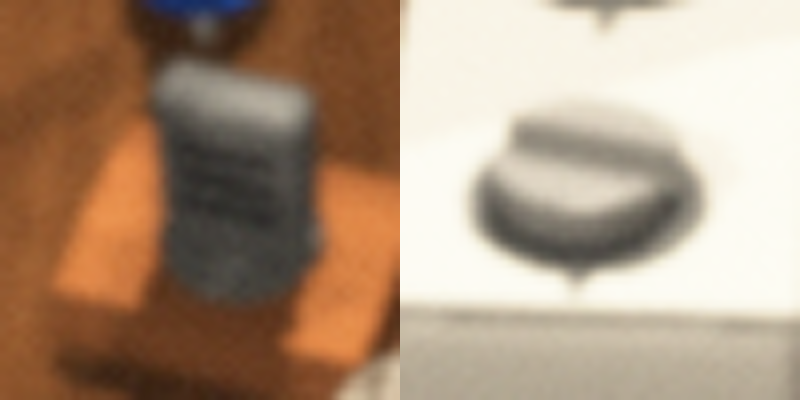

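Left crop: slot centre at full-frame pixel (227.6,196.2), tilted about 17° from image vertical, with the marks tilted 3°. Right crop: key top face centre at about (378.9,206.8), tilted about 12°. In the side view the key top is at (254.6,281.2) and the disc top at about (273.3,170.2). Now I'll convert these to positions.

```bash
python3 - <<'E'
from h import *
t=np.load("pics/top.npy",allow_pickle=True).item();s=np.load("pics/side.npy",allow_pickle=True).item()
f=lambda x,y,ou,ov:(ou+(x+.5)/8-.5,ov+(y+.5)/8-.5)
T=lambda x,y,z,o:ray(t,*f(x,y,*o),z)
L=(204,172);K=(350,182)
def yaw(a,b): d=a-b; return np.arctan2(d[1],d[0])
print("lock top",T(192,197,.081,L),"side",ray(s,*f(190,165,250,150),.081))
print("slot yaw",yaw(T(195,100,.081,L),T(140,285,.081,L)),yaw(T(245,110,.081,L),T(188,295,.081,L)))
print("marks mid",(T(50,190,.064,L)+T(355,207,.064,L))/2,"yaw",yaw(T(50,190,.064,L),T(355,207,.064,L)))
print("key top",T(235,202,.077,K),"side",ray(s,*f(240,93,225,270),.077))
print("key yaw",yaw(T(225,140,.077,K),T(200,262,.077,K)),"stand",yaw(T(130,65,.022,K),T(70,292,.022,K)), "stand ctr",(T(130,65,.022,K)+T(70,292,.022,K)+T(235,337,.022,K)+T(297,105,.022,K))/4)
# side yaw from front edge
print("key yaw side",yaw(ray(s,*f(310,125,225,270),.077),ray(s,*f(160,100,225,270),.077)),yaw(ray(s,*f(315,90,225,270),.077),ray(s,*f(185,62,225,270),.077)))
for q in [(0.52,-.31),(.5,-.3)]: print(np.hypot(*q))
E
```

```text
lock top [0.47849027 0.08289089 0.081     ] side [0.47898006 0.07285435 0.081     ]
slot yaw -0.27561884453817403 -0.28613987344746616
marks mid [0.4785987  0.08112213 0.064     ] yaw 1.5252302190347837
key top [ 0.45596845 -0.29413208  0.077     ] side [ 0.45813742 -0.29545805  0.077     ]
key yaw -0.2037113770261986 stand -0.25805339065511185 stand ctr [ 0.45697458 -0.29533083  0.022     ]
key yaw side -0.17881103324335262 -0.2403346356414339
0.6053924347066124
0.58309518948453
```

drive_tool([
  [[60,-15,0,0,0,0.1,0.3],[120,-30,0,0,0,0.2,0.3],[180,-45,0,0,0,0.3,0.3],[240,-60,20,0,0,0.4,0.3],[300,-75,40,0,0,0.5,0.3],[359,-91,60,0,0,0.5,0.3],[359,-91,60,0,0,0.5,0.3],[359,-91,60,0,0,0.5,0.3]],
], force=60)

```text
time_s: 1.4
position: [0.4574, -0.2946, 0.1712]
eef_rot: [0.994, -0.11, -0.0, -0.0]
contact_force: [-0.8, -0.3, 0.1]
width: 0.0553
grasp_force: 0.0
```

```bash
python3 - <<'E'
from h import *
o=robot.get_obs();print(o["q"].round(3),o["position"].round(4),o["eef_rot"].round(4),o["width"])
E
```

```text
[-0.572  0.321 -0.043  1.207 -0.     2.791] [ 0.4574 -0.2946  0.1712] [ 9.939e-01 -1.103e-01 -3.000e-04 -0.000e+00] 0.05529163945806729
```

The wrist joint would run out of range at the lock in this orientation, so I'll use the same grasp turned half round.

drive_tool([
  [[0,0,0,0,0,-1.4,0.3],[0,0,0,0,0,-1.4,0.3],[0,0,0,0,0,-1.4,0.3],[0,0,0,0,0,-1.4,0.3],[0,0,0,0,0,-1.4,0.3],[0,0,0,0,0,-1.4,0.3],[0,0,0,0,0,-1.4,0.3],[0,0,0,0,0,-1.4,0.3]],
])

```text
time_s: 2.4
position: [0.4564, -0.2961, 0.1721]
eef_rot: [0.831, 0.556, 0.0, 0.001]
contact_force: [-0.2, 0.2, 0.3]
width: 0.0552
grasp_force: 0.0
```

drive_tool([
  [[0,0,0,0,0,-1.4,0.3],[0,0,0,0,0,-1.4,0.3],[0,0,0,0,0,-1.4,0.3],[0,0,0,0,0,-1.4,0.3],[0,0,0,0,0,-1.4,0.3],[0,0,0,0,0,-1.4,0.3],[0,0,0,0,0,-1.4,0.3],[0,0,0,0,0,-1.4,0.3]],
])

```text
time_s: 3.4
position: [0.4564, -0.2962, 0.1721]
eef_rot: [0.277, 0.961, -0.0, 0.0]
contact_force: [-0.5, 1.2, 1.3]
width: 0.0558
grasp_force: 0.0
```

drive_tool([
  [[0,0,0,0,0,-0.34,0.3],[0,0,0,0,0,-0.34,0.3],[0,0,20,0,0,-0.34,0.3],[0,0,40,0,0,-0.34,0.3],[0,0,60,0,0,-0.34,0.3],[0,0,60,0,0,-0.34,0.3]],
])

```text
time_s: 4.15
position: [0.4559, -0.2955, 0.111]
eef_rot: [0.113, 0.994, 0.0, -0.001]
contact_force: [-0.6, 0.6, 0.9]
width: 0.0555
grasp_force: 0.0
```

```bash
python3 - <<'E'
from h import *
p=vision.grab_frame("top");s=vision.grab_frame("side")
o=robot.get_obs();print(o["q"].round(3),o["position"].round(4),o["eef_rot"].round(4),o["width"])
c=lambda p,u,v,n:cv2.resize(p["frame"][v:v+n,u:u+n],(400,400),interpolation=cv2.INTER_CUBIC)
cv2.imwrite("pics/d1.png",np.hstack([c(p,335,165,80),c(s,210,240,80)]))
E
```

```text
[-0.574  0.353 -0.152  1.065 -0.    -0.349] [ 0.4571 -0.2957  0.1124] [ 1.122e-01  9.937e-01 -3.000e-04  4.000e-04] 0.0554638984118623
```

View pics/d1.png

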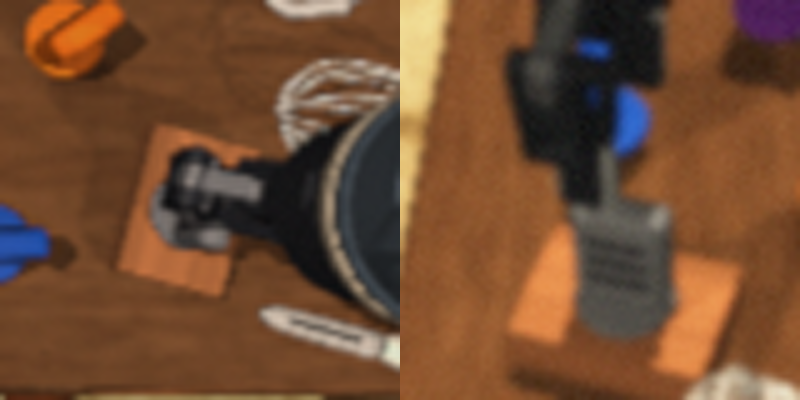

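The top crop shows the gripper over the key at about (200,190), and the side crop shows the near fingertip slightly left of the key's top. I'll check this by projecting the known points.

```bash
python3 - <<'E'
from h import *
t=np.load("pics/top.npy",allow_pickle=True).item();s=np.load("pics/side.npy",allow_pickle=True).item()
n=np.array([np.sin(.22),np.cos(.22),0]);c=np.array([.457,-.2957,.116])
cs=lambda q:((q[0]-210)*5+400,(q[1]-240)*5)
ct=lambda q:((q[0]-335)*5,(q[1]-165)*5)
for k in(-.028,.028): print(cs(proj(s,c+k*n)),ct(proj(t,c+k*n)))
k=[.457,-.295,.077];print("keytop",cs(proj(s,k)),ct(proj(t,k)))
E
```

```text
(np.float64(592.8634845221509), np.float64(191.59292254935622)) (np.float64(308.2603615915025), np.float64(220.10864433100352))
(np.float64(636.8367806857689), np.float64(83.54228822377337)) (np.float64(192.61309535087463), np.float64(193.19671145006922))
keytop (np.float64(619.9499790394843), np.float64(204.95134824005106)) (np.float64(221.43438004387235), np.float64(207.00629172452508))
```

Projections agree with the picture, so I'll descend and grip.

drive_tool([
  [[0,0,25,0,0,0,0.3],[0,0,50,0,0,0,0.3],[0,0,72,0,0,0,0.3],[0,0,72,0,0,0,0.3],[0,0,72,0,0,0,-1],[0,0,72,0,0,0,-1],[0,0,72,0,0,0,-1],[0,0,72,0,0,0,-1]],
], force=60)

```text
time_s: 5.25
position: [0.458, -0.2953, 0.0406]
eef_rot: [0.112, 0.994, -0.0, 0.001]
contact_force: [-1.4, 0.4, 9.0]
width: 0.0151
grasp_force: 58.8
```

drive_tool([
  [[0,0,0,0,0,0,-1],[0,0,0,0,0,0,-1]],
])

```text
time_s: 5.5
position: [0.458, -0.2953, 0.0406]
eef_rot: [0.112, 0.994, -0.0, 0.001]
contact_force: [-2.3, 0.7, 9.2]
width: 0.0152
grasp_force: 58.8
```

drive_tool([
  [[0,0,-30,0,0,0,-1],[0,0,-65,0,0,0,-1],[0,0,-95,0,0,0,-1],[0,0,-100,0,0,0,-1],[0,0,-100,0,0,0,-1]],
])

```text
time_s: 6.12
position: [0.4574, -0.2949, 0.1392]
eef_rot: [0.112, 0.994, -0.0, 0.0]
contact_force: [-0.2, -0.9, -0.1]
width: 0.0156
grasp_force: 58.5
```

drive_tool([
  [[6,35,0,0,0,0.03,-1],[15,90,0,0,0,0.06,-1],[25,145,0,0,0,0.06,-1],[35,200,0,0,0,0.06,-1],[44,255,0,0,0,0.06,-1],[53,310,0,0,0,0.06,-1],[61,355,0,0,0,0.06,-1],[64,371,0,0,0,0.06,-1]],
])

```text
time_s: 7.12
position: [0.4766, 0.0832, 0.1381]
eef_rot: [0.14, 0.99, -0.0, -0.001]
contact_force: [-0.5, -0.5, -1.1]
width: 0.0155
grasp_force: 58.7
```

drive_tool([
  [[0,0,0,0,0,0,-1],[0,0,0,0,0,0,-1]],
])

```text
time_s: 7.38
position: [0.4771, 0.0801, 0.1388]
eef_rot: [0.142, 0.99, -0.0, -0.0]
contact_force: [0.1, -0.2, -1.4]
width: 0.0151
grasp_force: 58.7
```

```bash
python3 - <<'E'
from h import *
p=vision.grab_frame("top");s=vision.grab_frame("side")
o=robot.get_obs();print(o["q"].round(3),o["position"].round(4),o["eef_rot"].round(4),o["width"])
c=lambda p,u,v,n:cv2.resize(p["frame"][v:v+n,u:u+n],(400,400),interpolation=cv2.INTER_CUBIC)
cv2.imwrite("pics/e1.png",np.hstack([c(p,190,155,80),c(s,232,120,80)]))
E
```

```text
[ 0.166  0.218 -0.264  1.089 -0.     0.452] [0.4773 0.08   0.1391] [ 1.422e-01  9.898e-01 -1.000e-04 -1.000e-04] 0.015301390413645347
```

View pics/e1.png

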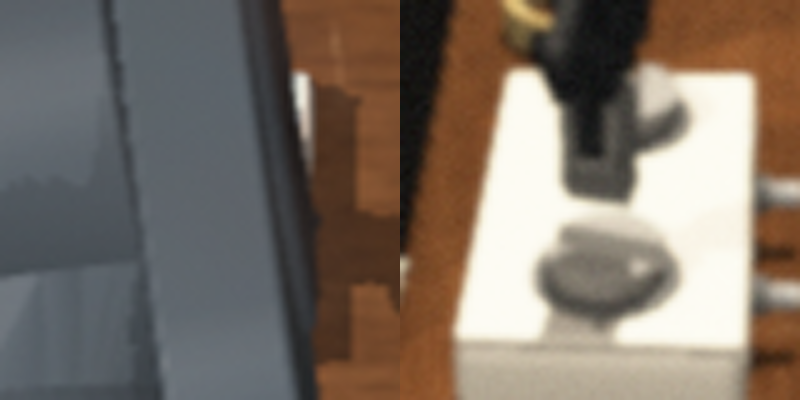

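The top view is blocked by the arm. In the side crop the key's lower end is at about (598,195), above and behind the open lock's disc, whose top is at about (605,250). I'll compare with projections.

```bash
python3 - <<'E'
from h import *
s=np.load("pics/side.npy",allow_pickle=True).item()
cs=lambda X:tuple(np.round(((proj(s,X)[0]-232)*5+400+2,(proj(s,X)[1]-120)*5+2),0))
print("blade bottom ends",[cs([.4773+k*.96,.08-k*.28,.1085]) for k in(-.018,0,.018)],"collar",[cs([.4773+k*.96,.08-k*.28,.1205]) for k in(-.021,0,.021)])
for c in([.4785,.082,.081],[.4785,.076,.081]):
  print("disc",cs(c),"rim x",cs([c[0]-.032,c[1],.081])[0],cs([c[0]+.032,c[1],.081])[0],"near",cs([c[0],c[1]-.032,.081]),"far",cs([c[0],c[1]+.032,.081]),"base near",cs([c[0],c[1]-.032,.063]))
E
```

```text
blade bottom ends [(np.float64(572.0), np.float64(195.0)), (np.float64(605.0), np.float64(200.0)), (np.float64(639.0), np.float64(206.0))] collar [(np.float64(565.0), np.float64(174.0)), (np.float64(605.0), np.float64(180.0)), (np.float64(644.0), np.float64(187.0))]
disc (np.float64(608.0), np.float64(243.0)) rim x 547.0 670.0 near (np.float64(606.0), np.float64(279.0)) far (np.float64(611.0), np.float64(208.0)) base near (np.float64(606.0), np.float64(308.0))
disc (np.float64(608.0), np.float64(249.0)) rim x 546.0 670.0 near (np.float64(605.0), np.float64(286.0)) far (np.float64(610.0), np.float64(215.0)) base near (np.float64(606.0), np.float64(315.0))
```

Positions agree to a few mm, which is inside the slot's lead-in. I'll descend in stages and watch the force.

drive_tool([
  [[-2,0,12,0,0,0,-1],[-2,0,20,0,0,0,-1],[-2,0,26,0,0,0,-1],[-2,0,30,0,0,0,-1],[-2,0,33,0,0,0,-1],[-2,0,33,0,0,0,-1]],
])

```text
time_s: 8.22
position: [0.4792, 0.0806, 0.1062]
eef_rot: [0.141, 0.99, -0.0, -0.0]
contact_force: [0.3, 0.7, -1.4]
width: 0.015
grasp_force: 58.7
```

drive_tool([
  [[0,0,3,0,0,0,-1],[0,0,5,0,0,0,-1],[0,0,6,0,0,0,-1],[0,0,6,0,0,0,-1]],
])

```text
time_s: 8.72
position: [0.4792, 0.0806, 0.1003]
eef_rot: [0.141, 0.99, 0.0, -0.0]
contact_force: [-0.3, -0.5, -1.5]
width: 0.0153
grasp_force: 58.7
```

The blade is in at full depth with no contact force. Turning clockwise now.

drive_tool([
  [[0,0,0.5,0,0,0.15,-1],[0,0,0.5,0,0,0.3,-1],[0,0,0.5,0,0,0.45,-1],[0,0,0.5,0,0,0.6,-1],[0,0,0.5,0,0,0.75,-1],[0,0,0.5,0,0,0.9,-1],[0,0,0.5,0,0,1.05,-1],[0,0,0.5,0,0,1.2,-1]],
])

```text
time_s: 9.72
position: [0.4788, 0.0805, 0.0998]
eef_rot: [0.677, 0.736, -0.0, -0.0]
contact_force: [-4.2, -0.4, 2.5]
width: 0.0155
grasp_force: 59.4
```

drive_tool([
  [[0,0,0,0,0,0.06,-1],[0,0,0,0,0,0.12,-1],[0,0,0,0,0,0.18,-1],[0,0,0,0,0,0.24,-1],[0,0,0,0,0,0.24,-1]],
])

```text
time_s: 10.35
position: [0.4785, 0.0805, 0.0997]
eef_rot: [0.759, 0.651, -0.001, -0.0]
contact_force: [-5.9, -0.3, 2.7]
width: 0.0151
grasp_force: 59.5
```

```bash
python3 - <<'E'
from h import *
o=robot.get_obs();r=o["eef_rot"];print(o["q"].round(3),o["position"].round(4),2*np.arctan2(r[1],r[0])-np.pi,o["width"],o["wrist_torque"],o["contact_force"])
E
```

```text
[ 0.167  0.25  -0.328  0.994  0.     1.891] [0.4785 0.0805 0.0997] -1.72462108902634 0.015054266038091495 [0.02418349 1.23787382 0.04532651] [-5.93308855 -0.30910522  2.6829281 ]
```

drive_tool([
  [[0,0,0,0,0,0.03,-1],[0,0,0,0,0,0.06,-1],[0,0,0,0,0,0.09,-1],[0,0,0,0,0,0.09,-1]],
])

```text
time_s: 10.85
position: [0.4781, 0.0806, 0.0997]
eef_rot: [0.788, 0.616, -0.001, -0.001]
contact_force: [-7.4, 0.5, 5.0]
width: 0.0152
grasp_force: 59.7
```

```bash
python3 - <<'E'
from h import *
o=robot.get_obs();r=o["eef_rot"];print(o["position"].round(4),2*np.arctan2(r[1],r[0])-np.pi,o["width"],o["wrist_torque"],o["contact_force"])
E
```

```text
[0.4781 0.0806 0.0997] -1.8140006806370712 0.0152354542708824 [0.16275182 1.81671484 0.23541497] [-7.40103235  0.52006895  5.04605894]
```

drive_tool([
  [[0,0,0,0,0,0.03,-1],[0,0,0,0,0,0.06,-1],[0,0,0,0,0,0.06,-1]],
])

```text
time_s: 11.22
position: [0.4779, 0.0807, 0.0997]
eef_rot: [0.806, 0.592, -0.001, -0.001]
contact_force: [-9.1, 0.9, 5.8]
width: 0.0153
grasp_force: 60.3
```

```bash
python3 - <<'E'
from h import *
o=robot.get_obs();r=o["eef_rot"];print(o["position"].round(4),2*np.arctan2(r[1],r[0])-np.pi,o["width"],o["wrist_torque"],o["contact_force"])
s=vision.grab_frame("side")
cv2.imwrite("pics/f1.png",cv2.resize(s["frame"][120:200,232:312],(600,600),interpolation=cv2.INTER_CUBIC))
E
```

```text
[0.4779 0.0807 0.0997] -1.8733757601266223 0.015326807338430889 [0.28679475 2.15448295 0.74430607] [-9.07955584  0.88630813  5.84851919]
```

View pics/f1.png

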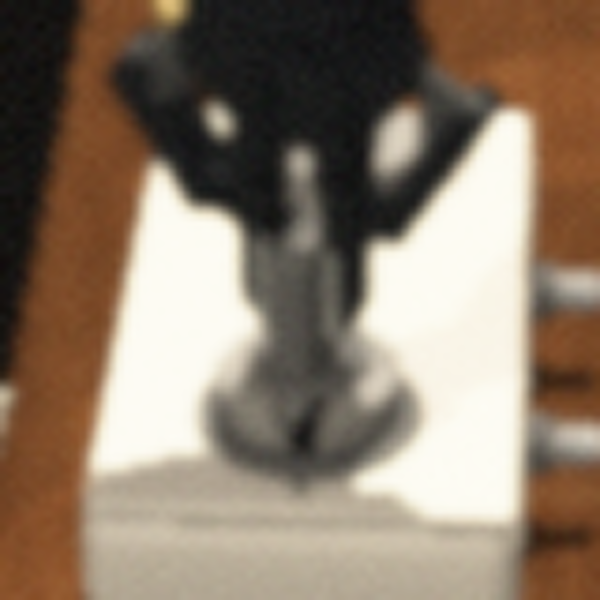

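The side crop shows the disc's slot end (303,430) pointing at the near raised mark (300,485), and the torque has risen to 0.74 N m, so the lock is at its stop. I'll relax slightly, release and rise straight up.

drive_tool([
  [[0,0,0,0,0,-0.05,-1],[0,0,0,0,0,-0.05,-1],[0,0,0,0,0,-0.05,0.2],[0,0,0,0,0,-0.05,0.2],[0,0,0,0,0,-0.05,0.2],[0,0,0,0,0,-0.05,0.2]],
])

```text
time_s: 12.02
position: [0.4793, 0.0805, 0.0998]
eef_rot: [0.791, 0.612, 0.0, 0.0]
contact_force: [-0.6, -0.6, 0.7]
width: 0.0513
grasp_force: 0.0
```

drive_tool([
  [[0,0,-10,0,0,0,0.2],[0,0,-25,0,0,0,0.2],[0,0,-40,0,0,0,0.2],[0,0,-55,0,0,0,0.2],[0,0,-60,0,0,0,0.2]],
])

```text
time_s: 12.65
position: [0.4798, 0.0806, 0.1612]
eef_rot: [0.791, 0.612, 0.001, 0.0]
contact_force: [-0.1, -0.2, 1.1]
width: 0.0511
grasp_force: 0.0
```

drive_tool([
  [[-10,-40,0,0,0,0,0.2],[-20,-80,0,0,0,0,0.2],[-30,-116,0,0,0,0,0.2],[-80,-130,0,0,0,0,0.2],[-130,-145,0,0,0,0,0.2],[-180,-150,0,0,0,0,0.2],[-210,-150,0,0,0,0,0.2],[-210,-150,0,0,0,0,0.2]],
])

```text
time_s: 13.65
position: [0.2809, -0.0866, 0.1599]
eef_rot: [0.792, 0.611, -0.0, 0.0]
contact_force: [0.1, 0.0, 0.2]
width: 0.0516
grasp_force: 0.0
```

```bash
python3 - <<'E'
from h import *
p=vision.grab_frame("top");s=vision.grab_frame("side")
o=robot.get_obs();print(o["position"],o["time_s"],o["contact_force"],o["joint_velocities"].round(3))
c=lambda p,u,v,n:cv2.resize(p["frame"][v:v+n,u:u+n],(400,400),interpolation=cv2.INTER_CUBIC)
cv2.imwrite("pics/g1.png",np.hstack([c(p,140,140,120),c(s,232,120,80)]))
E
```

```text
[ 0.2814588  -0.08518697  0.15982264] 13.75 [-0.18226001  0.47035316 -0.8596102 ] [ 0.03   0.002 -0.    -0.001 -0.     0.003]
```

View pics/g1.png

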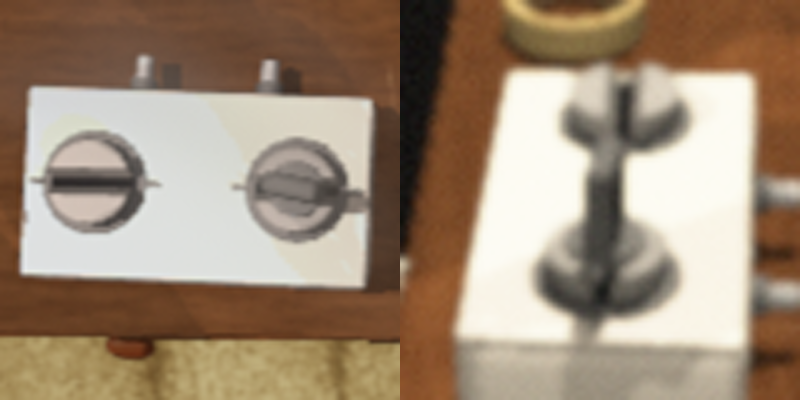

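The key stands upright and released in the right lock (top crop (298,188)). Its slot is in line with the marks, and the left lock is still along the cover. Handing in.

```bash
python3 -c "
from station import robot
print(robot.close_job())"
```

```text
the job is handed in; nothing more can be done
None
```

I turned the open lock clockwise to its stop and left the key standing upright and released in its slot; the other lock was not touched and still looks locked. I handed the job in at about 14 s, and no verdict came back.

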